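# Lock the stock cart's drawbar with a linch pin

## Robot

A 6-joint arm with a two-finger parallel gripper is mounted at the origin on the work surface. World frame = base frame: x ahead of the robot, y to its left, z up, the work surface at z = 0. Lengths are in m, angles in rad, forces in N, time in s.
With the tool pointing down it reaches from about 0.35 to 0.925 m from the base axis. Payload 6.4 kg.
Tool frame: the origin (TCP) lies on the centre line of the jaws, within the pads' length; the fingertips stand 11 mm ahead of it and the grasp point (between the pads) lies 8 mm behind it; z points along the fingers, y is the line along which they close (so a half turn about z gives the same grasp; the last joint's range is limited). The gripper opens to 85 mm and grips with 20 to 120 N. Pads are 22 mm wide; open, the fingers measure 114 mm over their backs; the gripper's body (76 mm by 85 mm) begins 54 mm behind the grasp point. The pads swing forward as they close: fully open they stand 13 mm farther back than shut.
Start: joints at [1.129, 0.245, 1.558, -0, 1.339, -0.174], TCP at [0.172, 0.627, 0.242] pointing down, gripper open.
Joint ranges: [-3.13, 3.13], [-1.02, 2.26], [0.13, 2.54], [-0.95, 4.09], [0.21, 2.88], [-2.74, 2.74]. Speed limits (rad/s): [2.57, 2.57, 3.14, 3.14, 3.14, 3.14].

## Interface

Orientations are given as [roll, pitch, yaw] about the fixed x, y, z axes, in that order (R = Rz(yaw) Ry(pitch) Rx(roll)).
In Python, from rig import read_state, capture, robot gives the robot as it stands.
- The arm moves only by the tool step_arm, never from a script. Its argument "deltas" is a list of rows, each a list of 3 entries, a list of its own where there are three numbers: the opening, from 0 (shut) to 1 (fully open), then the shift along the tool's x, y, z in cm, then the turn about the tool's z in rad. A call has 1 to 5 rows; each row is the pose to reach, as a shift and turn from the pose commanded when the call began, along the tool's axes at that moment; what a row does not reach only later rows make up. A row lasts 1/12 s, in which the tool goes at most 41.7 mm and 7.16 degrees, less where a joint would pass 70% of its speed; a pose out of reach is approached as far as the arm can. A call with a gripper value outside its range is refused whole. The fingers move at their own pace and stop on an object; "force" is the grip in N (left out, the last holds). Time passes only in rows, so rows that repeat a pose let the fingers close. It gives the time, the measured TCP pose, the force, the opening and the grip force at its end, in the units of the state.
- read_state(): the state, without advancing time (a new reading comes with each control period).
- capture(name): name is "scene" or "top" or "wrist"; returns a dict with "color" (420x560x3 uint8, red, green, blue), "z_map" (420x560 float32, m along the optical axis (not along the pixel's ray), 0 where there is no reading), "mtx" (3x3 intrinsics, pixels), "world_from_camera" (4x4, takes a point from camera to world coordinates); the wrist camera has in their place "hand_eye" (4x4, takes a point from camera to tool coordinates, whose origin is the TCP and whose axes are the flange's). Camera axes: x right, y up, looking along -z (the intrinsics and any distortion apply to the point x, -y, -z); pixel columns grow to the right and rows downward; lengths in m; the calibration is good to about 2 mm. A picture is of the moment at which its call begins: read the wrist's pose just before it.
- robot.hand_in(): hands the job in; it is judged then, once.
The state is a dict: "clock": time; "joint_positions": joint angles; "joint_velocities": joint speeds; "joint_torque": joint torques, N m; "eef_pos": TCP position; "tcp_rot": TCP orientation; "force": force on the tool from outside, world axes, zero at the start; "moment": the same for the moment, N m; "opening": finger opening in m; "grasp_force": force on a finger pad.
Only numpy, scipy, OpenCV 4.12 (cv2) and the standard library are available. Lean on these libraries where they do the work, as an engineer would, in place of code of your own. Each camera call takes 0.05 s, during which the arm holds its last target. There are 200 camera calls.

## Task

Lock the drawbar onto the hitch post with the red-headed linch pin: push the pin through the square hole of the post from the front, fully home until its head seats against the post, then flip the pin's sprung brass ring over the top of the post and down over the pin's end so that it snaps shut, and let go. Push gently, feel for the seat rather than ramming the post, and leave the other things on the table where they are.

Things in the scene. Friction and masses are not known exactly. Their poses are not given: they have to be found in the camera images.
- hitch: Blue foot plate 150 x 100 x 12 mm, fixed; origin on the table under its centre, x along the drawbar (220 mm to +x, up to 30 mm high). In its slot stands a steel post, 30 mm square, top at 84 mm, clamped rigidly anywhere within 12 mm either way of the foot's centre along x (not measured; central in y). A rest for the pin's head, 14 mm wide, juts 26 mm to -x from the post, its top at 58.5 mm.
- hole_axis (a point): Point on the axis of the post's hole, 70 mm above the foot's origin, same axes. The 14 mm square hole runs right through the 30 mm post along x; its mouth towards the robot (-x) is framed in yellow; a sprung roller in its roof grips the shank, so the pin drags lightly (1 to 4 N) before it seats. The post's front face lies 3 to 27 mm to -x of it.
- pin: Linch pin, loose, 0.11 to 0.25 kg, lying on one of two wooden stands (top 30 mm above the table), shank pointing roughly away from the robot. x along the shank to its tip, z up. Red head 40 mm long (x -40 to 0), 18 wide, 20 high; origin on its underside, below the shoulder (head's front face). Grip the head across y, about 16 mm behind the shoulder, clear of the ring.
- pin_tip (a point): End of the shank, on its axis. The steel shank is 12 mm square and 33 mm long, its last 8 mm tapered to 7 mm square; its axis lies 10 mm above the head's underside. Seated, the head touches the post and the tip shows 3 mm beyond the far face.
- pin_shoulder (a point): Front face of the head, on the shank's axis, 33 mm behind the tip.
- ring (a joint): Angle of the brass ring, a bail hinged across the head 35 mm behind the shoulder, on the shank's axis. 0: open (start), leaning back 120 degrees from the tip's direction; 0.53: upright; 2.10: shut, level round head and post. An over-centre spring holds it open below 0.6 and snaps it shut beyond. It clears the post only with the pin home within about 2 mm, else it catches on the post's top.
- ring_bow (a point): Middle of the ring's far bar: 6 mm round wire, 71.5 mm from the hinge; the ring is 56 mm wide outside, 44 inside. Open it is 36 mm behind and 62 mm above the hinge; shut, just beyond the pin's tip. Pushed from behind along its arc, forward and a little up, it takes 1 to 3 N until it is past upright, then it runs on by itself.
- spare_pin: Bystander: plain pin with dark head and no ring, loose on the other stand, 86 mm long; leave it.
- trinket_box: Bystander: wooden box 114 x 84 x 50 mm, loose.
- jar: Bystander: amber jar, 64 mm wide, 75 mm tall, loose.
- mallet: Bystander: hammer lying on the table.
- rosette: Bystander: flat wooden ring, 100 mm wide, 12 mm thick.
- washer: Bystander: steel washer, 40 mm wide, 6 mm thick.
- driver: Bystander: screwdriver lying on the table.
Things that resemble listed ones, but are neither listed nor needed, are in the scene too. What is shaped like the pin but turquoise is not meant.

How it is judged:
On the way:
1. the pin is pushed through the post's hole from the front, its ring still open (x of pin_tip in the frame of hole_axis between 0.004 and 0.032 m and y of pin_tip in the frame of hole_axis between -0.004 and 0.004 m and z of pin_tip in the frame of hole_axis between -0.005 and 0.005 m and angle between the x axis of pin and the x axis of hitch, either way round below 0.12 rad and value of joint ring below 0.45 rad), for 0.2 s.
At the end, for the whole second after the job is handed in: Pin in the post's hole, tip to the far side (tip within 4 mm sideways and 5 mm in height of the hole's axis, direction within 0.12 rad, tip 4 to 32 mm beyond the foot's centre), released and at rest, and its ring is shut round the post (joint above 2.0 rad) (x of pin_tip in the frame of hole_axis between 0.004 and 0.032 m and y of pin_tip in the frame of hole_axis between -0.004 and 0.004 m and z of pin_tip in the frame of hole_axis between -0.005 and 0.005 m and angle between the x axis of pin and the x axis of hitch, either way round below 0.12 rad and value of joint ring above 2 rad and linear speed of pin below 0.02 m/s); the robot touches nothing.
It fails at once if the pin or its ring is pressed on the post or foot with more than 30 N (contact force between pin and hitch above 30 N).
It fails at once if a bystander is moved by more than 20 mm (distance of any of spare_pin, trinket_box, jar, mallet, rosette, washer, driver from where it was at the start of the episode above 0.02 m).
It also fails if it takes over 53 s, if anything falls off the work surface, if the arm or the gripper's body presses on something with over 40 N, if the wrist force passes 120 N, or if a joint passes its speed limit or range.

## Working session

There is one attempt and no reset: what is moved stays moved. The work goes in short steps, Python scripts to look and compute and a tool call to move; the robot and the scene stay as the last step left them, time stands still between calls to the robot, and variables do not carry over. Pictures are saved under pics/ and viewed, at most 10 in all, crops included, and the job is handed in when it is done.

Besides the shell and the picture viewer there is one more tool, called after "Emit:" in YAML: its name, and indented under it one key for each argument. step_arm: Moves the arm, as the interface text tells. Its arguments: {"type":"object","properties":{"deltas":{"type":"array","items":{"type":"array"}},"force":{"type":"number"}},"required":["deltas"]}

```bash
ls; mkdir -p pics; cat > h.py <<'E'
import numpy as np, cv2
from rig import read_state, capture, robot
from scipy.spatial.transform import Rotation as R
def cap(n):
    s=read_state(); c=capture(n)
    if 'hand_eye' in c:
        T=np.eye(4); T[:3,:3]=R.from_euler('xyz',s['tcp_rot']).as_matrix(); T[:3,3]=s['eef_pos']
        c['world_from_camera']=T@c['hand_eye']
    return c
def save(c,f,crop=None,s=1):
    im=cv2.cvtColor(c['color'],cv2.COLOR_RGB2BGR)
    if crop: im=im[crop[1]:crop[3],crop[0]:crop[2]]
    cv2.imwrite('pics/'+f,cv2.resize(im,None,fx=s,fy=s,interpolation=cv2.INTER_CUBIC))
def cloud(c):
    z=c['z_map'];v,u=np.indices(z.shape);K=c['mtx'];W=c['world_from_camera']
    P=np.stack([(u-K[0,2])/K[0,0]*z,-(v-K[1,2])/K[1,1]*z,-z],-1)
    return P@W[:3,:3].T+W[:3,3]
def ray(c,u,v,h):
    K=c['mtx'];W=c['world_from_camera']
    d=W[:3,:3]@np.array([(u-K[0,2])/K[0,0],-(v-K[1,2])/K[1,1],-1]);o=W[:3,3]
    return o+d*(h-o[2])/d[2]
def hsv(c): return cv2.cvtColor(c['color'],cv2.COLOR_RGB2HSV)
E
python3 - <<'E'
from h import *
print(read_state())
a=cap('top');b=cap('scene')
save(a,'top.png');save(b,'scene.png')
print(a['mtx'],a['world_from_camera'],b['world_from_camera'])
np.savez('a.npz',**a);np.savez('b.npz',**b)
E
```

```text
pics
{'clock': 0.0, 'joint_positions': array([ 1.12891602e+00,  2.45837004e-01,  1.55901176e+00,  3.65305934e-06,
        1.33869488e+00, -1.74070237e-01]), 'joint_velocities': array([-1.42130796e-04, -2.08746558e-04, -2.49845849e-04,  9.52622577e-06,
       -1.83093315e-03,  1.28137301e-03]), 'joint_torque': array([ 2.40662775e-03, -4.29513824e+01, -3.26129758e+01, -7.63302296e-05,
        5.36305466e-03, -2.72392737e-05]), 'eef_pos': array([0.17174575, 0.62634538, 0.24116684]), 'tcp_rot': array([-3.13967176e+00, -3.41396996e-04,  2.87378141e+00]), 'force': array([-0.0600001 , -1.04565804,  0.61424631]), 'moment': array([ 0.01307365,  0.02645665, -0.0435042 ]), 'grasp_force': 0.0, 'opening': 0.08567360698554588}
[[489.01381416   0.         273.42862435]
 [  0.         489.01381416 213.95331689]
 [  0.           0.           1.        ]] [[-0.0017217   0.98824017 -0.1529      0.34865153]
 [-0.99998549 -0.00248199 -0.00478172 -0.00719739]
 [-0.00510498  0.15288955  0.9882301   1.5380411 ]
 [ 0.          0.          0.          1.        ]] [[ 0.53496133 -0.71306009  0.45316849  1.14003831]
 [ 0.84479626  0.45884873 -0.27527645 -0.31639799]
 [-0.01164714  0.5300973   0.84785682  1.10019976]
 [ 0.          0.          0.          1.        ]]
```

View pics/top.png

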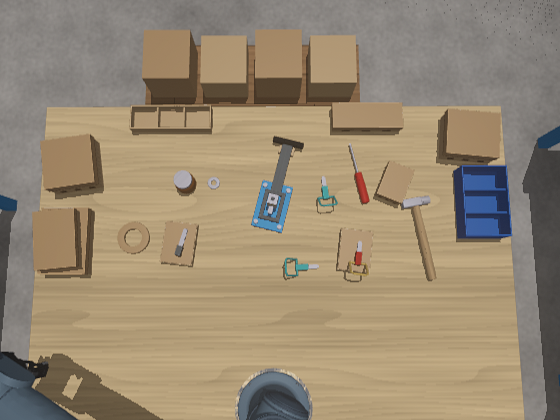

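View pics/scene.png

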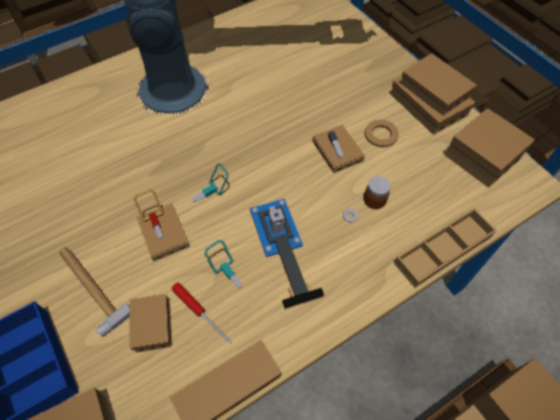

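The top view shows the red-headed pin at about (358,255) on the right stand, its brass ring behind at (357,270). The hitch plate is at (272,205), with the post near (272,200) and the drawbar running to (288,145).

```bash
python3 - <<'E'
from h import *
for n in 'ab':
    c=dict(np.load(n+'.npz'));P=cloud(c);H=hsv(c)
    x0,y0,x1,y1=[(230,150,390,290),(60,160,320,300)][n=='b']
    box=np.zeros(H.shape[:2],bool);box[y0:y1,x0:x1]=1
    h,s,v=[H[...,i].astype(int) for i in range(3)]
    red=box&((h<6)|(h>174))&(s>170)&(v>80)
    blue=box&(h>95)&(h<115)&(s>140)&(v>80)
    for nm,m in(('red',red),('blue',blue)):
        k,L,st,ce=cv2.connectedComponentsWithStats(m.astype(np.uint8))
        for i in range(1,k):
            if st[i,4]<15: continue
            q=P[L==i]; 
            print(n,nm,st[i],ce[i].round(1),np.median(q,0).round(4),cv2.minAreaRect((q[:,:2]*1000).astype(np.float32)), np.percentile(q[:,2],[5,95]).round(4))
    if n=='a':
        # post top
        m=box&(P[...,2]>.07)&(P[...,2]<.1); 
        k,L,st,ce=cv2.connectedComponentsWithStats(m.astype(np.uint8))
        for i in range(1,k):
            if st[i,4]<10: continue
            q=P[L==i];print('tall',st[i],q.mean(0).round(4),cv2.minAreaRect((q[:,:2]*1000).astype(np.float32)))
        m=box&(P[...,2]>.022)&(P[...,2]<.04)
        k,L,st,ce=cv2.connectedComponentsWithStats(m.astype(np.uint8))
        for i in range(1,k):
            if st[i,4]<60: continue
            q=P[L==i];print('30mm',st[i],q.mean(0).round(4),cv2.minAreaRect((q[:,:2]*1000).astype(np.float32)))
E
```

```text
a red [355 173  14  30 217] [361.5 187.6] [ 0.6666 -0.2784  0.0231] ((668.8759155273438, -278.7825622558594), (96.07418060302734, 23.497581481933594), 11.94408130645752) [0.0154 0.0287]
a red [355 252   7  13  70] [358.  258.1] [ 0.4429 -0.2565  0.05  ] ((443.11126708984375, -256.5400085449219), (16.672914505004883, 35.59410095214844), 82.1122817993164) [0.0431 0.0548]
a blue [252 181  40  51 545] [270.5 209.6] [0.5911 0.0142 0.0118] ((521.783447265625, 19.80487060546875), (107.03748321533203, 333.7034606933594), 81.08067321777344) [0.0059 0.0181]
a blue [271 196  10  21  46] [275.8 209. ] [ 0.5923 -0.0079  0.0125] ((496.3924560546875, -1.1461944580078125), (26.019466400146484, 294.5829162597656), 87.29777526855469) [0.0079 0.0196]
a blue [264 203   4  13  25] [265.3 210.3] [0.5946 0.0267 0.0105] ((600.2290649414062, 26.623592376708984), (37.107391357421875, 9.44444465637207), 5.117790222167969) [0.006  0.0167]
tall [267 193  12  12 104] [0.6213 0.0029 0.0831] ((621.9879150390625, 2.9598827362060547), (29.753883361816406, 30.670026779174805), 75.17848205566406)
tall [323 202  15   4 
[... 1435 characters left out ...]
2.2] [ 0.6539 -0.2865  0.0235] ((656.3482055664062, -286.1427001953125), (62.60213088989258, 20.372800827026367), 14.32247543334961) [0.0191 0.0266]
b blue [251 201  29  55 438] [264.6 227.7] [ 0.5989 -0.0313  0.0111] ((827.193603515625, -163.04757690429688), (75.22281646728516, 692.744140625), 57.68952941894531) [0.0073 0.0159]
b blue [282 204  20  44 243] [291.  227.9] [0.6466 0.0375 0.0109] ((633.5469970703125, 32.51390838623047), (30.474605560302734, 134.90310668945312), 74.48628997802734) [0.0073 0.0167]
b blue [265 215  22  23 118] [273.3 227.8] [ 0.625  -0.0061  0.0117] ((613.9160766601562, 3.5504379272460938), (43.152870178222656, 74.5351333618164), 76.91495513916016) [0.0075 0.0216]
```

Emit:
step_arm:
  deltas:
    - [1,[-2.8,-3.0,0],0]
    - [1,[-5.6,-6.0,0],0]
    - [1,[-8.4,-9.0,0],0]
    - [1,[-11.2,-12.0,0],0]
    - [1,[-14,-15,0],0]

```text
clock: 0.52
eef_pos: [0.2675, 0.4433, 0.2417]
tcp_rot: [-3.141, -0.0, 2.875]
force: [2.0, 0.5, 0.3]
opening: 0.0854
grasp_force: 0.0
```

Emit:
step_arm:
  deltas:
    - [1,[-2.8,-3.0,0],0]
    - [1,[-5.6,-6.0,0],0]
    - [1,[-8.4,-9.0,0],0]
    - [1,[-11.2,-12.0,0],0]
    - [1,[-14,-15,0],0]

```text
clock: 0.93
eef_pos: [0.3628, 0.2616, 0.242]
tcp_rot: [-3.142, -0.0, 2.874]
force: [1.3, -0.1, -0.6]
opening: 0.0855
grasp_force: 0.0
```

```bash
python3 - <<'E'
from h import *
s=read_state();print(s['clock'],s['joint_positions'],s['eef_pos'],s['tcp_rot'])
c=capture('wrist');print(c['hand_eye'].round(4),c['mtx'])
E
```

```text
0.9333 [ 3.70221555e-01 -2.54595104e-01  2.05612102e+00  1.48711563e-05
  1.34013103e+00 -9.33214065e-01] [0.36277498 0.26158671 0.24204456] [-3.14156602e+00 -6.02796252e-05  2.87422855e+00]
[[-3.000e-04  9.543e-01  2.988e-01  7.650e-02]
 [ 1.000e+00  5.000e-04 -7.000e-04  4.000e-04]
 [-8.000e-04  2.988e-01 -9.543e-01 -1.322e-01]
 [ 0.000e+00  0.000e+00  0.000e+00  1.000e+00]] [[317.97430465   0.         275.82370685]
 [  0.         317.97430465 205.45035806]
 [  0.           0.           1.        ]]
```

Emit:
step_arm:
  deltas:
    - [1,[-2.4,-3.2,0],0]
    - [1,[-4.8,-6.4,0],0]
    - [1,[-7.2,-9.6,0],0]
    - [1,[-9.6,-12.8,0],0]
    - [1,[-12,-16,0],0]

```text
clock: 1.4
eef_pos: [0.4361, 0.0756, 0.2421]
tcp_rot: [3.141, 0.0, 2.874]
force: [0.6, 1.1, 0.2]
opening: 0.0855
grasp_force: 0.0
```

Emit:
step_arm:
  deltas:
    - [1,[-1,-4,0],0]
    - [1,[-2,-8,0],0]
    - [1,[-3,-12,0],-0.02]
    - [1,[-4,-16,0],-0.05]
    - [1,[-5,-19.5,0],-0.1]

```text
clock: 1.82
eef_pos: [0.4319, -0.1261, 0.2421]
tcp_rot: [-3.141, 0.0, 2.974]
force: [0.9, 0.1, -0.2]
opening: 0.0854
grasp_force: 0.0
```

Emit:
step_arm:
  deltas:
    - [1,[-0.5,-4,0],0]
    - [1,[-1,-8,0],0]
    - [1,[-2,-11,0],0]
    - [1,[-2,-11,0],0]

```text
clock: 2.15
eef_pos: [0.4337, -0.2404, 0.2422]
tcp_rot: [-3.14, 0.0, 2.968]
force: [0.2, 0.3, 0.8]
opening: 0.0852
grasp_force: 0.0
```

```bash
python3 - <<'E'
from h import *
s=read_state();print(s['clock'],s['joint_positions'],s['eef_pos'],s['tcp_rot'])
c=cap('wrist');save(c,'w1.png');np.savez('w1.npz',**c)
E
```

```text
2.15 [-7.34570185e-01 -1.24255803e-01  1.94468880e+00 -1.17836397e-03
  1.32024337e+00 -2.13182305e+00] [ 0.43373553 -0.24038841  0.2421926 ] [-3.14013843e+00  1.68159393e-04  2.96834096e+00]
```

View pics/w1.png

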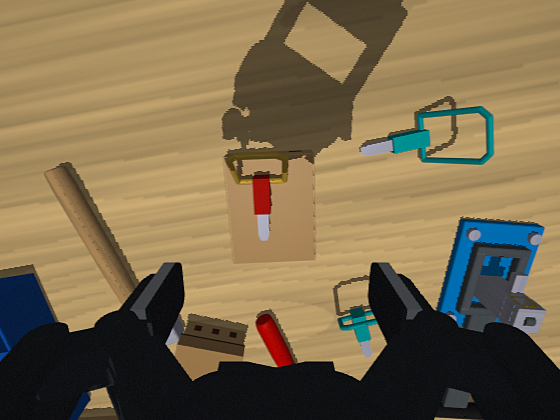

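The wrist view shows the red head at about (262,195), shank down to (264,238), ring at (258,165). The post is at lower right, about (522,312).

```bash
cat > pin.py <<'E'
from h import *
def pin(c,htop,box=None):
    P=cloud(c);H=hsv(c);h,s,v=[H[...,i].astype(int) for i in range(3)]
    m=((h<6)|(h>174))&(s>150)&(v>60)
    if box: b=np.zeros_like(m);b[box[1]:box[3],box[0]:box[2]]=1;m&=b
    k,L,st,ce=cv2.connectedComponentsWithStats(m.astype(np.uint8))
    i=1+np.argmax(st[1:,4]);q=P[L==i];print(st[i],'z',np.percentile(q[:,2],[5,50,95]).round(4))
    t=q[np.abs(q[:,2]-htop)<.004]
    r=cv2.minAreaRect((t[:,:2]*1000).astype(np.float32));print(r)
    return L==i,P
E
python3 - <<'E'
from pin import *
c=dict(np.load('w1.npz'));m,P=pin(c,.05,(225,150,315,260))
H=hsv(c)
# head side edges by ray at z=.05 per row ; shank by ray at z=.046
for v in range(178,244,4):
    row=m[v,225:315];g=(H[v,225:315,1]<60)&(H[v,225:315,2]>120)
    o=[]
    for nm,mm,z in(('r',row,.05),('s',g,.046)):
        u=np.where(mm)[0]+225
        if len(u)>2: 
            a,b=ray(c,u[0]-.5,v,z),ray(c,u[-1]+.5,v,z);o+=[nm,len(u),((a+b)/2)[:2].round(4),np.linalg.norm(a-b).round(4),P[v,int(u.mean())][2].round(4)]
    print(v,*o)
# brass
m=(H[...,0]>18)&(H[...,0]<32)&(H[...,1]>170);b=np.zeros_like(m);b[140:190,215:300]=1;m&=b
q=P[m];q=q[q[:,2]>.06];print('ring',q.mean(0),q[:,2].max(),cv2.minAreaRect((q[:,:2]*1000).astype(np.float32)))
E
```

```text
[253 178  18  37 595] z [0.0487 0.0506 0.0517]
((445.7958679199219, -257.87396240234375), (16.51382064819336, 39.70695495605469), 81.9210205078125)
178 r 13 [ 0.4267 -0.2533] 0.0135 0.0495
182 r 16 [ 0.4306 -0.2557] 0.0167 0.0518
186 r 17 [ 0.4349 -0.256 ] 0.0178 0.0499
190 r 17 [ 0.4392 -0.2568] 0.0179 0.051
194 r 16 [ 0.4435 -0.2571] 0.0169 0.0509
198 r 16 [ 0.4479 -0.2579] 0.017 0.0493
202 r 17 [ 0.4523 -0.2582] 0.0181 0.0503
206 r 17 [ 0.4567 -0.259 ] 0.0182 0.0501
210 r 16 [ 0.4612 -0.2593] 0.0172 0.0504
214 r 3 [ 0.4645 -0.2671] 0.0032 0.0511
218 s 12 [ 0.4716 -0.2614] 0.0132 0.0477
222 s 12 [ 0.4761 -0.2623] 0.0132 0.0466
226 s 11 [ 0.4809 -0.2626] 0.0122 0.0471
230 s 11 [ 0.4855 -0.2635] 0.0122 0.0475
234 s 11 [ 0.4902 -0.2644] 0.0123 0.0479
238 s 8 [ 0.4951 -0.2647] 0.0089 0.0451
242
ring [ 0.39956399 -0.25132149  0.0992024 ] 0.3743865695093719 ((389.5556640625, -249.66053771972656), (53.300235748291016, 67.62686157226562), 82.35132598876953)
```

Emit:
step_arm:
  deltas:
    - [1,[-1.0,-1.0,3],-0.03]
    - [1,[-1.7,-1.5,6.5],-0.03]
    - [1,[-1.7,-1.5,10],-0.03]
    - [1,[-1.7,-1.5,12],-0.03]
    - [1,[-1.7,-1.5,12],-0.03]

```text
clock: 2.62
eef_pos: [0.4452, -0.2495, 0.1168]
tcp_rot: [3.135, -0.009, 3.005]
force: [0.1, 0.5, -0.8]
opening: 0.0856
grasp_force: 0.0
```

```bash
python3 - <<'E'
from pin import *
s=read_state();print(s['clock'],s['joint_positions'],s['eef_pos'],s['tcp_rot'])
c=cap('wrist');save(c,'w2.png');m,P=pin(c,.05)
vs=np.where(m.any(1))[0];print(vs[[0,-1]])
for v in range(vs[0],vs[-1]+1,6):
    u=np.where(m[v])[0];a,b=ray(c,u[0]-.5,v,.05),ray(c,u[-1]+.5,v,.05);print(v,u[[0,-1]],((a+b)/2)[:2].round(4),np.linalg.norm(a-b).round(4))
E
```

```text
2.6167 [-7.33331182e-01  8.10291435e-02  1.99224788e+00  1.71033496e-04
  1.07970065e+00 -2.16743111e+00] [ 0.4452472  -0.24953099  0.11678663] [ 3.13507166 -0.00933376  3.00484517]
[ 248  194   27   63 1617] z [0.0418 0.0505 0.0517]
((445.6957702636719, -258.55010986328125), (17.36382293701172, 40.715824127197266), 82.04473876953125)
[194 256]
194 [251 270] [ 0.4218 -0.2553] 0.013
200 [249 274] [ 0.4259 -0.2553] 0.017
206 [248 274] [ 0.4299 -0.2562] 0.0177
212 [249 274] [ 0.434  -0.2565] 0.0172
218 [249 274] [ 0.4382 -0.2571] 0.0173
224 [249 274] [ 0.4424 -0.2577] 0.0174
230 [249 273] [ 0.4465 -0.2587] 0.0168
236 [249 274] [ 0.4509 -0.259 ] 0.0176
242 [249 274] [ 0.4552 -0.2597] 0.0177
248 [249 274] [ 0.4596 -0.2604] 0.0178
254 [249 274] [ 0.4641 -0.261 ] 0.0179
```

View pics/w2.png

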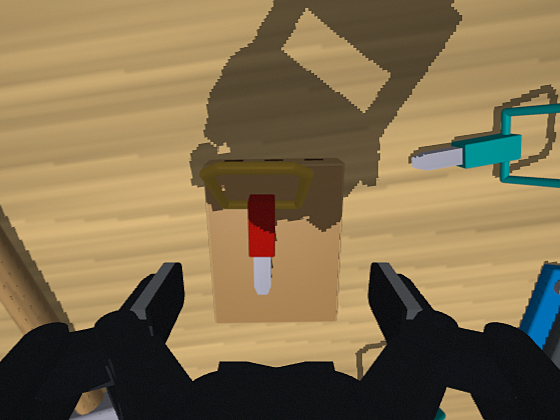

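The red head is at (261,225), shoulder at row 256, between the open jaws; the ring is behind it at (255,185). The arm was still settling, so I'll hold and re-read.

Emit:
step_arm:
  deltas:
    - [1,[0,0,0],0]
    - [1,[0,0,0],0]

```text
clock: 2.83
eef_pos: [0.4495, -0.2538, 0.1246]
tcp_rot: [-3.139, 0.003, 3.005]
force: [0.6, -1.1, 0.3]
opening: 0.0856
grasp_force: 0.0
```

Emit:
step_arm:
  deltas:
    - [1,[0,0,0],0]
    - [1,[0,0,0],0]

```text
clock: 3.0
eef_pos: [0.4491, -0.2539, 0.1241]
tcp_rot: [-3.14, 0.003, 3.004]
force: [-0.3, -0.4, -0.7]
opening: 0.0852
grasp_force: 0.0
```

```bash
python3 - <<'E'
from pin import *
s=read_state();print(s['clock'],s['eef_pos'],s['tcp_rot'])
c=cap('wrist');m,P=pin(c,.05)
vs=np.where(m.any(1))[0];print(vs[[0,-1]])
for v in range(vs[0]+6,vs[-1]+1,9):
    u=np.where(m[v])[0];a,b=ray(c,u[0]-.5,v,.05),ray(c,u[-1]+.5,v,.05);print(v,u[[0,-1]],((a+b)/2)[:2].round(4),np.linalg.norm(a-b).round(4))
print(ray(c,261,vs[-1]+.5,.05))
E
```

```text
3.0 [ 0.44910871 -0.25389227  0.12410098] [-3.13973576e+00  2.73014894e-03  3.00403483e+00]
[ 255  184   27   61 1519] z [0.0408 0.0505 0.0516]
((445.56146240234375, -258.56842041015625), (16.917125701904297, 39.964744567871094), 82.37029266357422)
[184 244]
190 [256 280] [ 0.4262 -0.2555] 0.0167
199 [256 280] [ 0.4324 -0.2565] 0.0169
208 [256 280] [ 0.4388 -0.2574] 0.017
217 [256 280] [ 0.4452 -0.2583] 0.0172
226 [256 281] [ 0.4518 -0.2589] 0.018
235 [256 280] [ 0.4584 -0.2603] 0.0175
244 [257 280] [ 0.4653 -0.2609] 0.017
[ 0.46494418 -0.2662152   0.05      ]
```

Emit:
step_arm:
  deltas:
    - [1,[0,-0.5,2],0]
    - [1,[0,-0.5,4],0]
    - [1,[0,-0.5,6],0]
    - [1,[0,-0.5,7.8],0]
    - [1,[0,-0.5,7.8],0]

```text
clock: 3.47
eef_pos: [0.4456, -0.2566, 0.0414]
tcp_rot: [3.138, -0.005, 3.004]
force: [-0.2, 1.4, -0.5]
opening: 0.0854
grasp_force: 0.0
```

Emit:
step_arm:
  deltas:
    - [1,[0,0,0],0]
    - [0.5,[0,0,0],0]
    - [0.3,[0,0,0],0]
    - [0,[0,0,0],0]
    - [0,[0,0,0],0]
  force: 60

```text
clock: 3.88
eef_pos: [0.4481, -0.2588, 0.0454]
tcp_rot: [-3.14, 0.002, 3.004]
force: [-0.5, -0.9, -0.8]
opening: 0.0387
grasp_force: 0.0
```

Emit:
step_arm:
  deltas:
    - [0,[0,0,0],0]
    - [0,[0,0,0],0]
    - [0,[0,0,0],0]

```text
clock: 4.13
eef_pos: [0.448, -0.2586, 0.045]
tcp_rot: [-3.141, 0.001, 3.004]
force: [-1.3, 0.6, 4.6]
opening: 0.016
grasp_force: 59.9
```

Emit:
step_arm:
  deltas:
    - [0,[0,0,-2],0]
    - [0,[0,0,-6],0]
    - [0,[0,0,-10],0]
    - [0,[0,0,-14],0]
    - [0,[0,0,-18],0]

```text
clock: 4.55
eef_pos: [0.4468, -0.2576, 0.2253]
tcp_rot: [3.141, -0.001, 3.004]
force: [-0.5, -1.4, -3.1]
opening: 0.0163
grasp_force: 59.1
```

Emit:
step_arm:
  deltas:
    - [0,[-2,0,-0.5],0.03]
    - [0,[-4,4,-1],0.06]
    - [0,[-6,8,-1.5],0.1]
    - [0,[-8,12,-1.5],0.115]
    - [0,[-9.1,15.7,-1.5],0.115]

```text
clock: 4.97
eef_pos: [0.5573, -0.1198, 0.2391]
tcp_rot: [-3.142, 0.0, 2.887]
force: [0.3, -0.2, -2.3]
opening: 0.0166
grasp_force: 59.4
```

Emit:
step_arm:
  deltas:
    - [0,[0,0,0],0]
    - [0,[0,0,0],0]
    - [0,[0,0,0],0]
    - [0,[0,0,0],0]

```text
clock: 5.3
eef_pos: [0.5557, -0.1218, 0.2386]
tcp_rot: [-3.141, -0.001, 2.888]
force: [-0.8, -0.1, -1.8]
opening: 0.0165
grasp_force: 59.5
```

```bash
python3 - <<'E'
from h import *
s=read_state();print(s['clock'],s['joint_positions'],s['eef_pos'],s['tcp_rot'],s['force'])
c=cap('wrist');save(c,'w3.png');np.savez('w3.npz',**c)
E
```

```text
5.3 [-4.14828658e-01  6.07051380e-02  1.77098512e+00 -3.23290781e-04
  1.31103268e+00 -1.73158432e+00] [ 0.55572166 -0.12177885  0.23864838] [-3.14146529e+00 -1.16572746e-03  2.88763513e+00] [-0.80284755 -0.09781891 -1.77792441]
```

View pics/w3.png

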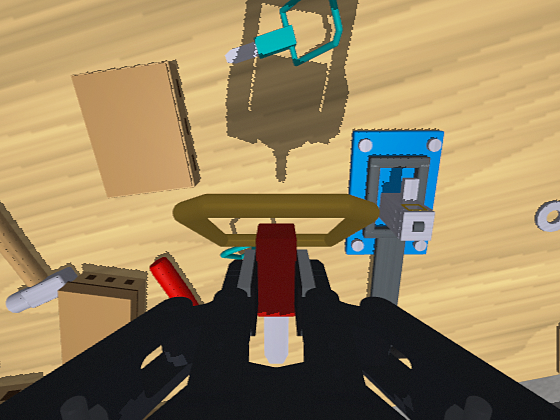

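The hitch is clearly visible: blue plate (350–444, 130–255), post top at (416,222), drawbar going down in the picture. The pin is held square in the jaws, head at (277,268), shank to (276,360), ring open.

```bash
cat > m3.py <<'E'
from pin import *
def post(c,box):
    P=cloud(c);x0,y0,x1,y1=box;b=np.zeros(P.shape[:2],bool);b[y0:y1,x0:x1]=1
    m=b&(np.abs(P[...,2]-.084)<.006)
    k,L,st,ce=cv2.connectedComponentsWithStats(m.astype(np.uint8));i=1+np.argmax(st[1:,4]);M=L==i
    r=cv2.minAreaRect(np.argwhere(M)[:,::-1].astype(np.float32))
    print('post px',r,'z',np.median(P[M][:,2]))
    cs=np.array([ray(c,u,v,.084) for u,v in cv2.boxPoints(r)]);print(cs[:,:2].round(4),'ctr',cs.mean(0).round(4))
    e=[cs[(j+1)%4]-cs[j] for j in range(4)];print('edge',[(np.linalg.norm(x).round(4),np.degrees(np.arctan2(x[1],x[0])).round(1)) for x in e])
    return cs.mean(0)
def plate(c,box):
    H=hsv(c);x0,y0,x1,y1=box;m=(H[...,0]>95)&(H[...,0]<115)&(H[...,1]>150)&(H[...,2]>60)
    b=np.zeros_like(m);b[y0:y1,x0:x1]=1;m&=b
    pts=np.array([ray(c,u,v,.012)[:2]*1000 for v,u in np.argwhere(m)]).astype(np.float32)
    r=cv2.minAreaRect(pts);print('plate',r)
E
python3 - <<'E'
from m3 import *
c=dict(np.load('w3.npz'))
post(c,(380,180,450,260));plate(c,(340,110,460,265))
P=cloud(c)
# drawbar axis from cloud
b=np.zeros(P.shape[:2],bool);b[250:300,360:420]=1
q=P[b&(abs(P[...,2]-.027)<.008)];print('bar',cv2.minAreaRect((q[:,:2]*1000).astype(np.float32)))
m,P=pin(c,.2386-.045+.05)
vs=np.where(m.any(1))[0];h=.2386-.045+.05
for v in range(vs[0]+6,vs[-1]+1,14):
    u=np.where(m[v])[0];a,b=ray(c,u[0]-.5,v,h),ray(c,u[-1]+.5,v,h);print(v,u[[0,-1]],((a+b)/2)[:2].round(4),np.linalg.norm(a-b).round(4))
print(ray(c,276,vs[-1]+.5,h))
E
```

```text
post px ((416.0, 224.5), (31.0, 36.0), 90.0) z 0.08469829545790108
[[ 0.6012 -0.0132]
 [ 0.6098  0.0199]
 [ 0.6419  0.0165]
 [ 0.633  -0.0177]] ctr [0.6215 0.0014 0.084 ]
edge [(np.float64(0.0342), np.float64(75.4)), (np.float64(0.0322), np.float64(-6.1)), (np.float64(0.0352), np.float64(-104.6)), (np.float64(0.0321), np.float64(172.0))]
plate ((613.292236328125, 3.6134567260742188), (100.80755615234375, 149.15670776367188), 75.53351593017578)
bar ((709.3370361328125, -12.584243774414062), (53.89005661010742, 68.73326873779297), 71.11724090576172)
[ 256  224   41   93 3469] z [0.2325 0.2441 0.2451]
((553.6992797851562, -120.83430480957031), (17.549489974975586, 40.98244857788086), 75.01068878173828)
230 [258 293] [ 0.5311 -0.115 ] 0.0155
244 [256 295] [ 0.5374 -0.1166] 0.0174
258 [256 295] [ 0.544  -0.1183] 0.0177
272 [258 294] [ 0.5507 -0.1199] 0.0166
286 [258 293] [ 0.5576 -0.1219] 0.0164
300 [258 293] [ 0.5647 -0.1237] 0.0166
314 [257 295] [ 0.5721 -0.1254] 0.0183
[ 0.57345625 -0.12576418  0.2436    ]
```

```bash
python3 - <<'E'
from m3 import *
for n,box in(('w3',(380,180,450,260)),('a',(255,180,290,220)),('b',(255,195,300,240))):
    c=dict(np.load(n+'.npz'));P=cloud(c);x0,y0,x1,y1=box;b=np.zeros(P.shape[:2],bool);b[y0:y1,x0:x1]=1
    for lo in(.074,.08,.082):
        q=P[b&(P[...,2]>lo)&(P[...,2]<.092)]
        u=np.array([.9681,-.2504]);nn=np.array([.2504,.9681]);d=q[:,:2]-[.6133,.0036]
        A,B=d@u,d@nn;print(n,lo,len(q),'along',np.percentile(A,[3,50,97]).round(4),'lat',np.percentile(B,[3,50,97]).round(4), 'z',np.median(q[:,2]).round(4))
c=dict(np.load('w3.npz'));P=cloud(c)
# rest: z 50-64 ; full post side
x=P[150:260,370:450].reshape(-1,3);d=x[:,:2]-[.6133,.0036];A,B=d@u,d@nn
m=(abs(x[:,2]-.0585)<.004)&(A<0)&(A>-.05);print('rest',m.sum(),np.percentile(A[m],[3,97]),np.percentile(B[m],[3,50,97]),np.median(x[m,2]))
import cv2
im=cv2.cvtColor(c['color'],cv2.COLOR_RGB2BGR)[120:270,340:460];cv2.imwrite('pics/c.png',cv2.resize(im,None,fx=4,fy=4))
E
```

```text
w3 0.074 1113 along [-0.0053  0.0077  0.0236] lat [-0.0143 -0.0018  0.0144] z 0.0846
w3 0.08 991 along [-0.0051  0.0083  0.0236] lat [-0.0141 -0.0006  0.0144] z 0.0847
w3 0.082 948 along [-0.0049  0.0085  0.0237] lat [-0.0139 -0.0003  0.0144] z 0.0848
a 0.074 102 along [-0.0055  0.0079  0.0227] lat [-0.0129  0.0014  0.0155] z 0.0835
a 0.08 85 along [-0.0051  0.009   0.0228] lat [-0.0127  0.0014  0.0153] z 0.084
a 0.082 63 along [-0.0048  0.009   0.0231] lat [-0.012   0.0024  0.0155] z 0.0853
b 0.074 145 along [-0.0035  0.014   0.0268] lat [-0.0143 -0.0002  0.0142] z 0.0826
b 0.08 122 along [-0.0035  0.0141  0.0268] lat [-0.014  -0.0003  0.0141] z 0.0834
b 0.082 90 along [-0.0015  0.0143  0.0266] lat [-0.0139 -0.0009  0.014 ] z 0.0842
rest 464 [-0.03108415 -0.00332661] [-0.0137907  -0.00040615  0.00798023] 0.05915410836238674
```

View pics/c.png

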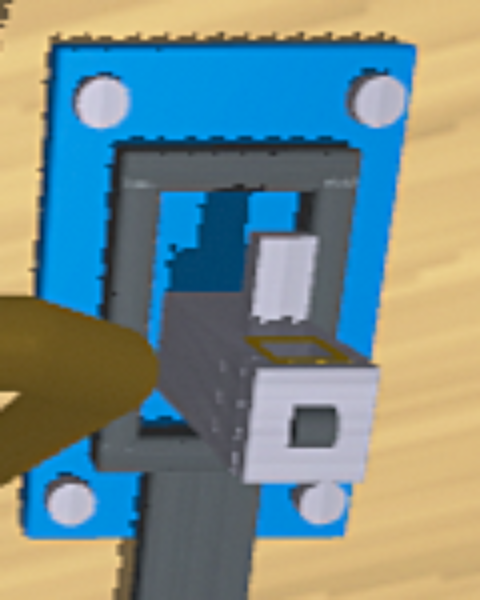

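Post top at full-frame (418,226), front face toward the picture's top with the yellow hole mouth, rest in front at (411,189); post is central in y. Moving to a pose in front of the hole.

Emit:
step_arm:
  deltas:
    - [0,[1.2,3,0],0]
    - [0,[2.5,6,1],0]
    - [0,[4,9,3],0]
    - [0,[5.2,12,6],0]
    - [0,[5.2,13.6,9],0]

```text
clock: 5.77
eef_pos: [0.5397, 0.0249, 0.1497]
tcp_rot: [3.141, 0.003, 2.888]
force: [0.2, 0.4, -1.8]
opening: 0.0167
grasp_force: 59.7
```

Emit:
step_arm:
  deltas:
    - [0,[0,0,2.5],0]
    - [0,[0,0,2.9],0]
    - [0,[0,0,2.9],0]
    - [0,[0,0,2.9],0]
    - [0,[0,0,2.9],0]

```text
clock: 6.18
eef_pos: [0.5417, 0.0223, 0.1226]
tcp_rot: [3.141, 0.004, 2.887]
force: [-0.2, -0.2, -2.0]
opening: 0.0166
grasp_force: 59.7
```

```bash
cat > e.py <<'E'
from h import *
s=read_state();p=s['eef_pos'];d=p[:2]-[.6133,.0036]
print(s['clock'],'along',(d@[.9681,-.2504]).round(4),'lat',(d@[.2504,.9681]).round(4),'z',p[2].round(4),'yawerr',(s['tcp_rot'][2]-2.8885).round(4),s['tcp_rot'].round(4),'F',s['force'].round(1),'M',s['moment'].round(2))
E
python3 e.py
```

```text
6.1833 along -0.074 lat 0.0002 z 0.1226 yawerr -0.0014 [3.1412 0.0041 2.8871] F [-0.2 -0.2 -2. ] M [ 0.01 -0.07 -0.  ]
```

Emit:
step_arm:
  deltas:
    - [0,[0,0,1.5],0]
    - [0,[0,0,3],0]
    - [0,[0,0,4.5],0]
    - [0,[0,0,4.75],0]
    - [0,[0,0,4.75],0]

```text
clock: 6.6
eef_pos: [0.5404, 0.0231, 0.0734]
tcp_rot: [3.142, 0.0, 2.888]
force: [0.2, 0.1, -2.0]
opening: 0.0163
grasp_force: 59.7
```

Emit:
step_arm:
  deltas:
    - [0,[0,0,0],0]
    - [0,[0,0,0],0]
    - [0,[0,0,0],0]

```text
clock: 6.85
eef_pos: [0.5411, 0.0233, 0.0742]
tcp_rot: [3.141, 0.003, 2.889]
force: [0.3, 0.1, -2.0]
opening: 0.016
grasp_force: 59.7
```

```bash
python3 - <<'E'
exec(open('e.py').read())
c=cap('wrist');save(c,'w5.png');b=cap('scene');save(b,'s5.png',(230,160,330,260),5)
from pin import *
m,P=pin(c,p[2]+.005)
E
```

```text
6.85 along -0.0749 lat 0.001 z 0.0742 yawerr 0.0002 [3.1414e+00 2.5000e-03 2.8887e+00] F [ 0.3  0.1 -2. ] M [ 0.04  0.01 -0.02]
[ 256  224   41   93 3472] z [0.0678 0.0796 0.0807]
((539.0772094726562, 24.475881576538086), (17.753562927246094, 41.263084411621094), 75.36272430419922)
```

View pics/s5.png

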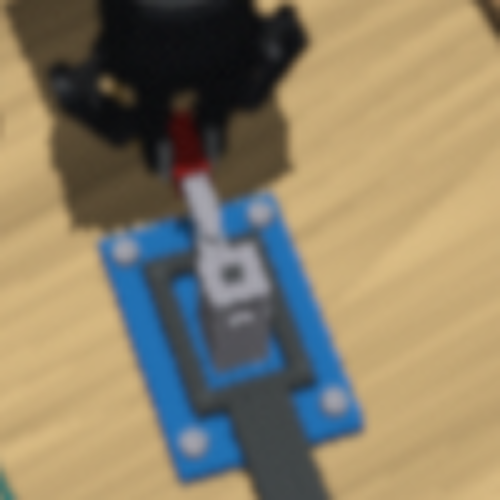

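The pin is lined up in front of the post: shank tip at (205,235), post top at (235,272) in the crop. Advancing.

Emit:
step_arm:
  deltas:
    - [0,[-0.3,-0.1,-0.08],0]
    - [0,[-0.7,-0.1,-0.08],0]
    - [0,[-1.1,-0.1,-0.08],0]
    - [0,[-1.4,-0.1,-0.08],0]
    - [0,[-1.4,-0.1,-0.08],0]

```text
clock: 7.37
eef_pos: [0.5542, 0.0189, 0.0738]
tcp_rot: [3.142, 0.001, 2.889]
force: [-0.4, -0.5, -1.8]
opening: 0.0165
grasp_force: 59.7
```

```bash
python3 e.py
```

```text
7.3667 along -0.061 lat -0.0 z 0.0738 yawerr 0.0001 [3.1415e+00 8.0000e-04 2.8886e+00] F [-0.4 -0.5 -1.8] M [-0.03  0.   -0.01]
```

Emit:
step_arm:
  deltas:
    - [0,[-0.2,0,-0.08],0]
    - [0,[-0.4,0,-0.08],0]
    - [0,[-0.6,0,-0.08],0]
    - [0,[-0.8,0,-0.08],0]
    - [0,[-0.8,0,-0.08],0]

```text
clock: 7.78
eef_pos: [0.5615, 0.017, 0.0745]
tcp_rot: [3.142, 0.0, 2.889]
force: [0.3, 0.3, -1.7]
opening: 0.0166
grasp_force: 59.7
```

```bash
python3 e.py
```

```text
7.7833 along -0.0535 lat 0.0 z 0.0745 yawerr 0.0002 [3.1416e+00 4.0000e-04 2.8887e+00] F [ 0.3  0.3 -1.7] M [-0.03 -0.01  0.02]
```

Emit:
step_arm:
  deltas:
    - [0,[-0.2,0,-0.03],0]
    - [0,[-0.4,0,-0.03],0]
    - [0,[-0.6,0,-0.03],0]
    - [0,[-0.8,0,-0.03],0]
    - [0,[-0.8,0,-0.03],0]

```text
clock: 8.2
eef_pos: [0.5693, 0.015, 0.0748]
tcp_rot: [3.142, 0.001, 2.889]
force: [0.9, 0.5, -1.8]
opening: 0.0164
grasp_force: 59.7
```

```bash
python3 e.py
```

```text
8.2 along -0.0455 lat 0.0 z 0.0748 yawerr 0.0002 [3.1416e+00 5.0000e-04 2.8887e+00] F [ 0.9  0.5 -1.8] M [-0.01 -0.04  0.02]
```

Emit:
step_arm:
  deltas:
    - [0,[-0.2,0,0],0]
    - [0,[-0.4,0,0],0]
    - [0,[-0.6,0,0],0]
    - [0,[-0.8,0,0],0]
    - [0,[-0.8,0,0],0]

```text
clock: 8.62
eef_pos: [0.577, 0.013, 0.0748]
tcp_rot: [3.142, 0.0, 2.889]
force: [0.0, -0.6, -1.0]
opening: 0.0164
grasp_force: 59.7
```

```bash
python3 e.py
```

```text
8.6167 along -0.0375 lat 0.0 z 0.0748 yawerr 0.0002 [3.1416e+00 4.0000e-04 2.8887e+00] F [ 0.  -0.6 -1. ] M [-0.01 -0.07  0.06]
```

Emit:
step_arm:
  deltas:
    - [0,[-0.2,0,0],0]
    - [0,[-0.4,0,0],0]
    - [0,[-0.6,0,0],0]
    - [0,[-0.8,0,0],0]
    - [0,[-0.8,0,0],0]

```text
clock: 9.03
eef_pos: [0.5847, 0.011, 0.0747]
tcp_rot: [-3.142, 0.0, 2.889]
force: [0.4, -0.1, -2.6]
opening: 0.0164
grasp_force: 59.7
```

```bash
python3 - <<'E'
exec(open('e.py').read())
b=cap('scene');save(b,'s6.png',(235,170,315,250),6)
E
```

```text
9.0333 along -0.0296 lat 0.0 z 0.0747 yawerr 0.0002 [-3.1416e+00  2.0000e-04  2.8887e+00] F [ 0.4 -0.1 -2.6] M [ 0.02 -0.03  0.02]
```

View pics/s6.png

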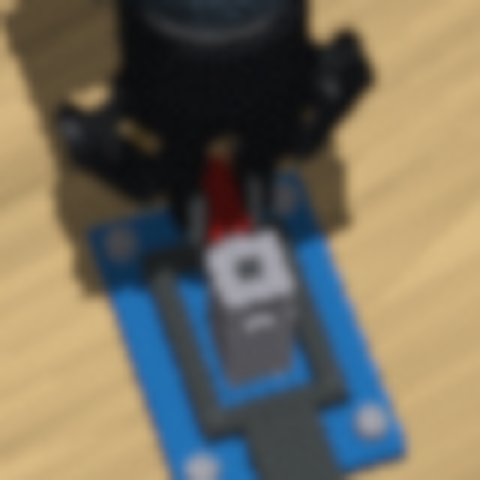

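The shank is inside the post and the red head nearly touches its front face at (230,235). Final millimetres in small steps.

Emit:
step_arm:
  deltas:
    - [0,[-0.1,0,0],0]
    - [0,[-0.2,0,0],0]
    - [0,[-0.3,0,0],0]
    - [0,[-0.4,0,0],0]
    - [0,[-0.4,0,0],0]

```text
clock: 9.5
eef_pos: [0.5883, 0.0101, 0.0746]
tcp_rot: [3.142, 0.0, 2.889]
force: [-0.6, 0.0, -2.6]
opening: 0.017
grasp_force: 59.7
```

```bash
python3 e.py
```

```text
9.5 along -0.0258 lat 0.0 z 0.0746 yawerr 0.0003 [3.1416e+00 1.0000e-04 2.8888e+00] F [-0.6  0.  -2.6] M [-0.03  0.    0.01]
```

Emit:
step_arm:
  deltas:
    - [0,[-0.05,0,0],0]
    - [0,[-0.1,0,0],0]
    - [0,[-0.15,0,0],0]
    - [0,[-0.15,0,0],0]

```text
clock: 9.83
eef_pos: [0.5897, 0.0097, 0.0747]
tcp_rot: [3.142, 0.0, 2.889]
force: [1.0, 0.4, -2.7]
opening: 0.0162
grasp_force: 59.7
```

Emit:
step_arm:
  deltas:
    - [0,[-0.05,0,0],0]
    - [0,[-0.1,0,0],0]
    - [0,[-0.1,0,0],0]

```text
clock: 10.08
eef_pos: [0.5907, 0.0095, 0.0747]
tcp_rot: [-3.142, 0.0, 2.889]
force: [0.6, -0.4, -2.1]
opening: 0.0165
grasp_force: 59.7
```

```bash
python3 e.py
```

```text
10.0833 along -0.0234 lat 0.0 z 0.0747 yawerr 0.0003 [-3.1416  0.      2.8888] F [ 0.6 -0.4 -2.1] M [-0.02 -0.    0.02]
```

Emit:
step_arm:
  deltas:
    - [0,[-0.04,0,0],0]
    - [0,[-0.08,0,0],0]
    - [0,[-0.08,0,0],0]

```text
clock: 10.33
eef_pos: [0.5908, 0.0095, 0.0745]
tcp_rot: [-3.141, -0.002, 2.889]
force: [-3.0, 0.5, -0.5]
opening: 0.0164
grasp_force: 60.0
```

Emit:
step_arm:
  deltas:
    - [0,[-0.04,0,0],0]
    - [0,[-0.08,0,0],0]
    - [0,[-0.08,0,0],0]

```text
clock: 10.58
eef_pos: [0.5909, 0.0095, 0.0743]
tcp_rot: [-3.141, -0.004, 2.889]
force: [-5.6, 1.5, 1.9]
opening: 0.0164
grasp_force: 60.1
```

Seat felt at the predicted depth (force −5.6 N, no further motion). Easing off, releasing and rising.

Emit:
step_arm:
  deltas:
    - [0,[0.12,0,-0.03],0]
    - [0.4,[0.12,0,-0.03],0]
    - [0.7,[0.12,0,-0.03],0]
    - [0.8,[0.12,0,-0.03],0]
    - [0.8,[0.12,0,-0.03],0]

```text
clock: 11.0
eef_pos: [0.5918, 0.0092, 0.0756]
tcp_rot: [3.141, 0.002, 2.889]
force: [-0.3, -0.4, 0.8]
opening: 0.0643
grasp_force: 0.0
```

Emit:
step_arm:
  deltas:
    - [0.8,[0,0,-1],0]
    - [0.8,[0,0,-3],0]
    - [0.8,[0,0,-6],0]
    - [0.8,[0,0,-9],0]
    - [0.8,[0,0,-12],0]

```text
clock: 11.42
eef_pos: [0.591, 0.0094, 0.1971]
tcp_rot: [3.142, 0.001, 2.889]
force: [-1.1, 0.0, -0.0]
opening: 0.0685
grasp_force: 0.0
```

Emit:
step_arm:
  deltas:
    - [0.5,[2,0,-1],0]
    - [0.2,[4,0,-1],0]
    - [0,[6,0,-1],0]
    - [0,[8,0,-1],0]
    - [0,[8,0,-1],0]

```text
clock: 11.83
eef_pos: [0.5112, 0.0303, 0.2055]
tcp_rot: [3.142, -0.001, 2.89]
force: [0.5, 0.8, -0.5]
opening: 0.0073
grasp_force: 0.0
```

```bash
python3 - <<'E'
exec(open('e.py').read())
c=cap('wrist');np.savez('w7.npz',**c);save(c,'w7.png')
P=cloud(c);H=hsv(c);h,s,v=[H[...,i].astype(int) for i in range(3)]
u=np.array([.9681,-.2504]);n=np.array([.2504,.9681])
def st(nm,m):
    q=P[m];d=q[:,:2]-[.6133,.0036];print(nm,m.sum(),np.percentile(d@u,[2,50,98]).round(4),np.percentile(d@n,[2,50,98]).round(4),np.percentile(q[:,2],[2,50,98]).round(4))
near=(P[...,0]>.48)&(P[...,0]<.66)&(abs(P[...,1])<.08)&(P[...,2]>.03)&(P[...,2]<.16)
st('red',near&((h<6)|(h>174))&(s>150)&(v>60))
st('brass',near&(h>16)&(h<32)&(s>150)&(P[...,2]>.09))
E
```

```text
11.8333 along -0.1055 lat 0.0003 z 0.2055 yawerr 0.0011 [ 3.1415e+00 -5.0000e-04  2.8896e+00] F [ 0.5  0.8 -0.5] M [-0.02  0.02  0.02]
red 584 [-0.0452 -0.0253 -0.0065] [-0.0062  0.0003  0.0077] [0.078  0.0792 0.0806]
brass 254 [-0.0809 -0.078  -0.0736] [-0.0256  0.0003  0.0269] [0.1244 0.1312 0.1334]
```

View pics/w7.png

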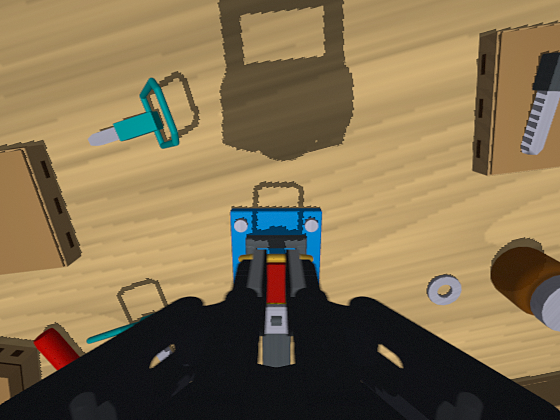

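The pin is seated: red head at (277,280) against the post at (276,322), and the ring is still open. The bow sits 78 mm behind the foot centre at z=131 mm, in front of the shut fingers. Descending behind it.

Emit:
step_arm:
  deltas:
    - [0,[0.5,0,2],0]
    - [0,[0.5,0,4],0]
    - [0,[0.5,0,6],0]
    - [0,[0.5,0,7.4],0]
    - [0,[0.5,0,7.4],0]

```text
clock: 12.3
eef_pos: [0.5074, 0.0307, 0.1283]
tcp_rot: [-3.141, -0.005, 2.888]
force: [-0.4, -0.2, -0.8]
opening: 0.0002
grasp_force: 0.0
```

Emit:
step_arm:
  deltas:
    - [0,[-0.5,0,0],0]
    - [0,[-1,0,0],0]
    - [0,[-1.4,0,0],0]
    - [0,[-1.8,0,0],0]
    - [0,[-2.2,0,0],0]

```text
clock: 12.72
eef_pos: [0.5307, 0.0251, 0.1318]
tcp_rot: [3.141, 0.0, 2.889]
force: [-3.2, 1.7, 1.7]
opening: -0.0004
grasp_force: 1.4
```

```bash
python3 e.py
```

```text
12.7167 along -0.0854 lat 0.0001 z 0.1318 yawerr 0.0003 [3.1415e+00 2.0000e-04 2.8888e+00] F [-3.2  1.7  1.7] M [0.09 0.43 0.01]
```

Emit:
step_arm:
  deltas:
    - [0,[-0.4,0,-0.2],0]
    - [0,[-0.8,0,-0.35],0]
    - [0,[-1.2,0,-0.5],0]
    - [0,[-1.6,0,-0.6],0]
    - [0,[-2.0,0,-0.7],0]

```text
clock: 13.13
eef_pos: [0.55, 0.02, 0.1382]
tcp_rot: [3.142, 0.001, 2.889]
force: [-0.7, -0.3, 1.2]
opening: -0.0001
grasp_force: 0.6
```

Emit:
step_arm:
  deltas:
    - [0,[-0.4,0,-0.1],0]
    - [0,[-0.8,0,-0.15],0]
    - [0,[-1.2,0,-0.2],0]
    - [0,[-1.6,0,-0.2],0]
    - [0,[-2.0,0,-0.2],0]

```text
clock: 13.55
eef_pos: [0.5691, 0.015, 0.1398]
tcp_rot: [-3.142, -0.0, 2.889]
force: [0.2, 0.8, 0.4]
opening: -0.0002
grasp_force: 0.2
```

```bash
python3 - <<'E'
exec(open('e.py').read())
b=cap('scene');P=cloud(b);H=hsv(b);u=np.array([.9681,-.2504]);n=np.array([.2504,.9681])
d=P[...,:2]-[.6133,.0036];A,B=d@u,d@n
m=(H[...,0]>16)&(H[...,0]<32)&(H[...,1]>150)&(abs(A)<.1)&(abs(B)<.04)&(P[...,2]>.05)
print(m.sum(),np.percentile(A[m],[2,50,98]),np.percentile(P[m][:,2],[2,50,98]))
E
```

```text
13.55 along -0.0457 lat 0.0 z 0.1398 yawerr 0.0003 [-3.1416 -0.      2.8888] F [0.2 0.8 0.4] M [0.01 0.1  0.01]
35 [-0.03965896 -0.03091986 -0.02750996] [0.06969394 0.13860476 0.14265811]
```

Emit:
step_arm:
  deltas:
    - [0,[-0.4,0,0],0]
    - [0,[-0.8,0,0],0]
    - [0,[-1.2,0,0],0]
    - [0,[-1.6,0,0],0]
    - [0,[-1.6,0,0],0]

```text
clock: 14.02
eef_pos: [0.5851, 0.0109, 0.1402]
tcp_rot: [3.142, 0.001, 2.889]
force: [-0.5, -0.7, 0.2]
opening: -0.0001
grasp_force: 0.0
```

Emit:
step_arm:
  deltas:
    - [0,[0,0,-3],0]
    - [0,[1,0,-6],0]
    - [0,[4,0,-8],0]
    - [0,[8,0,-8],0]
    - [0,[8,0,-8],0]

```text
clock: 14.43
eef_pos: [0.5011, 0.033, 0.2188]
tcp_rot: [-3.142, -0.004, 2.89]
force: [0.3, -0.9, -2.4]
opening: 0.0
grasp_force: 0.0
```

```bash
python3 - <<'E'
exec(open('e.py').read())
b=cap('scene');P=cloud(b);H=hsv(b);u=np.array([.9681,-.2504]);n=np.array([.2504,.9681])
d=P[...,:2]-[.6133,.0036];A,B=d@u,d@n
m=(H[...,0]>16)&(H[...,0]<32)&(H[...,1]>150)&(abs(A)<.1)&(abs(B)<.04)&(P[...,2]>.05)
print(m.sum(),np.percentile(A[m],[2,50,98]),np.percentile(P[m][:,2],[2,50,98]))
save(b,'s8.png',(235,170,315,250),6)
E
```

```text
14.4333 along -0.116 lat 0.0004 z 0.2188 yawerr 0.0018 [-3.1415 -0.0044  2.8903] F [ 0.3 -0.9 -2.4] M [ 0.06  0.01 -0.01]
3 [-0.00528916 -0.00393577 -0.00027151] [0.0809609  0.0813964  0.08321021]
```

View pics/s8.png

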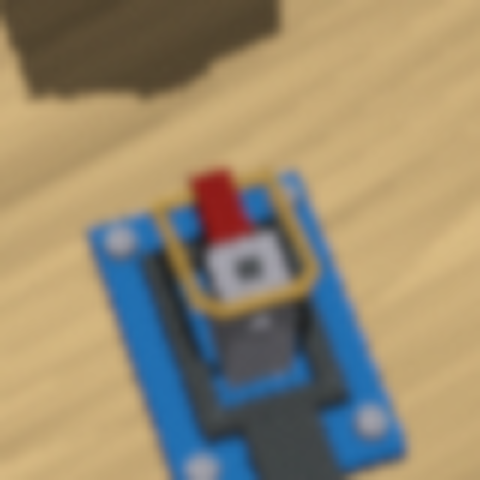

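The ring now lies around the head and post, with its bow beyond the post at about (255,300) in the crop. Checking that it is level before I hand in.

```bash
python3 - <<'E'
from h import *
b=cap('scene');P=cloud(b);H=hsv(b);u=np.array([.9681,-.2504]);n=np.array([.2504,.9681])
for px in((255,301),(230,306),(285,294)):
    U,V=235+px[0]/6,170+px[1]/6
    p=ray(b,U,V,.07);d=p[:2]-[.6133,.0036]
    w=P[int(V)-1:int(V)+3,int(U)-1:int(U)+3].reshape(-1,3);dw=w[:,:2]-[.6133,.0036]
    print('ray@.07 along',(d@u).round(4),'lat',(d@n).round(4),'H',H[int(V),int(U)],'cloud along/z',np.c_[dw@u,w[:,2]][::3].round(3).tolist())
print(read_state()['force'].round(1))
E
```

```text
ray@.07 along 0.0202 lat 0.001 H [  0  12 125] cloud along/z [[0.022, 0.081], [0.026, 0.084], [0.027, 0.083], [0.023, 0.072], [0.024, 0.07], [0.032, 0.081]]
ray@.07 along 0.0192 lat -0.0097 H [  0   9 115] cloud along/z [[0.023, 0.083], [0.025, 0.084], [0.024, 0.079], [0.028, 0.081], [0.024, 0.071], [0.029, 0.076]]
ray@.07 along 0.0209 lat 0.0139 H [ 14  35 125] cloud along/z [[0.022, 0.079], [-0.007, 0.023], [0.027, 0.08], [0.025, 0.073], [0.028, 0.075], [0.032, 0.078]]
[ 0.7  0.1 -0.3]
```

Emit:
step_arm:
  deltas:
    - [0,[0,-4,-1],0]
    - [0,[-2,-7,-2],0]
    - [0,[-5,-10,-2],0]
    - [0,[-8,-12,-2],0]
    - [0,[-9,-12,-2],0]

```text
clock: 14.95
eef_pos: [0.5669, -0.1127, 0.2404]
tcp_rot: [-3.14, 0.003, 2.884]
force: [-0.9, -0.1, 0.4]
opening: -0.0002
grasp_force: 0.0
```

Emit:
step_arm:
  deltas:
    - [0,[0,0,0],0]
    - [0,[0,0,0],0]
    - [0,[0,0,0],0]

```text
clock: 15.2
eef_pos: [0.5637, -0.1068, 0.2394]
tcp_rot: [3.141, -0.001, 2.89]
force: [-0.2, -0.0, 0.0]
opening: 0.0001
grasp_force: 0.0
```

```bash
python3 - <<'E'
exec(open('e.py').read())
c=cap('wrist');P=cloud(c);H=hsv(c);u=np.array([.9681,-.2504]);n=np.array([.2504,.9681])
d=P[...,:2]-[.6133,.0036];A,B=d@u,d@n
m=(H[...,0]>12)&(H[...,0]<34)&(H[...,1]>110)&(abs(A)<.08)&(abs(B)<.04)&(P[...,2]>.05)&(P[...,2]<.15)
print(m.sum())
for lo in np.arange(-.055,.045,.008):
    k=m&(A>=lo)&(A<lo+.008)
    if k.sum()>3: print(lo.round(3),k.sum(),'lat',np.percentile(B[k],[5,50,95]).round(4),'z',np.percentile(P[k][:,2],[5,50,95]).round(4))
k=(abs(P[...,2]-.084)<.003)&(A>-.02)&(A<.03)&(abs(B)<.014)&~m;print('post',np.percentile(A[k],[2,98]),np.median(P[k][:,2]))
E
```

```text
15.2 along -0.0204 lat -0.1193 z 0.2394 yawerr 0.0011 [ 3.1413e+00 -1.2000e-03  2.8896e+00] F [-0.2 -0.   0. ] M [ 0.   -0.01 -0.05]
1109
-0.047 153 lat [-0.0254 -0.0097  0.0254] z [0.0696 0.0715 0.0729]
-0.039 122 lat [-0.0268 -0.0107  0.0265] z [0.0699 0.0716 0.0729]
-0.031 98 lat [-0.0273  0.      0.0268] z [0.0703 0.0717 0.0729]
-0.023 93 lat [-0.0271  0.0222  0.0268] z [0.0705 0.0717 0.0733]
-0.015 91 lat [-0.027  -0.0222  0.0268] z [0.0706 0.0718 0.0731]
-0.007 122 lat [-0.027  -0.0028  0.0265] z [0.0702 0.0724 0.0808]
0.001 85 lat [-0.0269  0.0225  0.0272] z [0.0712 0.0722 0.0738]
0.009 80 lat [-0.0272 -0.0222  0.0268] z [0.0712 0.0726 0.0736]
0.017 95 lat [-0.027  -0.0205  0.0266] z [0.0711 0.0728 0.0738]
0.025 168 lat [-0.0218 -0.0056  0.021 ] z [0.0716 0.0732 0.0743]
post [-0.00508311  0.02389511] 0.08478705338271231
```

```bash
python3 -c "
from rig import robot
print(robot.hand_in())"
```

```text
the job is handed in; nothing more can be done
None
```

The job is handed in: the pin is seated in the post (seat felt at about 6 N) and its ring is shut, measured level to about 0.02 rad (close to the 2.10 stop). The pin is released with the arm clear, at about 15 s; the judge's verdict was not reported.

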